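# Fill the glue row of the desk carousel, turn it to the front and hold it

### The job

First stand the two loose glue sticks in the two empty end wells of the carousel's red tray, so that the three sticks make a neat upright row. Then gently turn the carousel until the red tray squarely faces the yellow pointer on its foot, and finish while still gripping its blue upright post between the fingers and holding it still, so that it cannot turn while I take something out. Leave the mug, the stapler and the roll of tape where they are.

Things in the scene. Friction and masses are not known exactly. Their poses are not given: they have to be found in the camera images.
- carousel: Fixed black round foot of the desk carousel, 196 mm across, under a wooden turning plate 236 mm across whose top is 30 mm above the worktop. Origin on the worktop on the axis of turning; z up; its own -x axis points to the front, along the flat yellow pointer (30 mm wide, 10 mm high) that sticks out from under the plate to 155 mm from the axis.
- red_tray (a point): Middle of the red tray's floor, 35 mm above the worktop, 70 mm from the axis; x points inward to the axis. The tray: three wells in a row, 45 mm deep, 125 mm long, walls 5 mm, rims 68 mm above the worktop, all red. The middle well holds a fixed glue stick like the loose ones.
- grey_tray (a point): The same point of the all-grey tray of the same size across the plate, with three fixed AA batteries 50 mm tall. Only the two trays, the post and a flat hub cap 6 mm high stand on the plate.
- turntable (a joint): Angle of the turning plate on the foot (rad), growing counterclockwise seen from above; 0 when the middle of the red tray is exactly over the pointer (on the foot's -x side). Turns with light friction (0.06 N m) and stays where it is left; stops at -3.1 and 3.1. Starts between 0.6 and 1.3.
- well_a (a point): Middle of the floor of one empty end well of the red tray, 35 mm above the worktop; the well is 35 x 35 mm and 33 mm deep. The point turns with the plate: its -x axis points outward from the axis, its y axis along the row. The space radially inward and outward of the well is clear.
- well_b (a point): The same for the other empty end well, 80 mm from well_a; the middle well with the fixed glue stick lies half-way between them.
- post: Blue upright round post on the plate, 16 mm thick, by which the carousel is turned. Origin at its foot on the plate, 30 mm above the worktop, 90 mm from the axis, a quarter turn clockwise (seen from above) from the middle of the red tray; its top is 80 mm above its origin. It does not turn by itself. Nothing else stands within 50 mm of its middle.
- glue_1: Loose glue stick standing upright, white with an orange band, 28 mm thick and 92 mm tall, about 30 g. Origin at the middle of its underside, z up along the stick.
- glue_2: The second loose glue stick, just like the first.
- mug: Green and white mug, 78 mm across with its handle 116 mm, 101 mm tall; bystander. Origin at the middle of its underside.
- stapler: Red and black desk stapler lying behind the work, 150 x 34 x 41 mm; bystander. Origin at the middle of its underside. Mind the wall cabinets above it: they hang 0.45 m above the worktop, left of y = -0.29, and their fronts and handles reach forward to x = 0.51, so wrists must keep back there.
- tape_roll: Roll of masking tape lying flat, 107 x 98 x 24 mm; bystander. Origin at the middle of its underside.
Things that resemble listed ones, but are neither listed nor needed, are in the scene too. What is shaped like the glue_2 but black or purple is not meant. Leave any pink look-alike of the glue_1 alone.

How it is judged:
On the way:
1. both loose glue sticks stand upright and let go in the two end wells of the red tray, before the carousel is turned to the front (joint still above 0.35) (((horizontal distance between glue_1 and well_a below 0.012 m and z of glue_1 in the frame of well_a between -0.01 and 0.01 m and angle between each of glue_1, glue_2's own z axis and vertical below 0.25 rad and contact force between the fingers and glue_1 below 0.1 N and horizontal distance between glue_2 and well_b below 0.012 m and z of glue_2 in the frame of well_b between -0.01 and 0.01 m and contact force between the fingers and glue_2 below 0.1 N) or (horizontal distance between glue_1 and well_b below 0.012 m and z of glue_1 in the frame of well_b between -0.01 and 0.01 m and angle between each of glue_1, glue_2's own z axis and vertical below 0.25 rad and contact force between the fingers and glue_1 below 0.1 N and horizontal distance between glue_2 and well_a below 0.012 m and z of glue_2 in the frame of well_a between -0.01 and 0.01 m and contact force between the fingers and glue_2 below 0.1 N)) and value of joint turntable above 0.35 rad), for 0.2 s.
At the end, for the whole second after the job is handed in: Glue sticks upright (0.25 rad) in the two end wells (12 mm of the middle, 10 mm of the floor), untouched by the fingers; turntable joint within 0.1 rad of 0 and below 0.05 rad/s; fingers grip the blue post (over 2 N, TCP within 16 mm of its axis seen from above) (((horizontal distance between glue_1 and well_a below 0.012 m and z of glue_1 in the frame of well_a between -0.01 and 0.01 m and angle between each of glue_1, glue_2's own z axis and vertical below 0.25 rad and contact force between the fingers and glue_1 below 0.1 N and horizontal distance between glue_2 and well_b below 0.012 m and z of glue_2 in the frame of well_b between -0.01 and 0.01 m and contact force between the fingers and glue_2 below 0.1 N) or (horizontal distance between glue_1 and well_b below 0.012 m and z of glue_1 in the frame of well_b between -0.01 and 0.01 m and angle between each of glue_1, glue_2's own z axis and vertical below 0.25 rad and contact force between the fingers and glue_1 below 0.1 N and horizontal distance between glue_2 and well_a below 0.012 m and z of glue_2 in the frame of well_a between -0.01 and 0.01 m and contact force between the fingers and glue_2 below 0.1 N)) and value of joint turntable between -0.1 and 0.1 rad and velocity of joint turntable between -0.05 and 0.05 rad/s and contact force between the fingers and post above 2 N and horizontal distance between the grasp point and post below 0.016 m); the arm keeps its last pose, push and grip.
It fails at once if the mug is moved more than 30 mm (distance of mug from where it was at the start of the episode above 0.03 m).
It fails at once if the stapler is moved more than 30 mm (distance of stapler from where it was at the start of the episode above 0.03 m).
It fails at once if the roll of tape is moved more than 30 mm (distance of tape_roll from where it was at the start of the episode above 0.03 m).
It also fails if it takes over 72 s, if anything falls off the work surface, if the arm or the gripper's body presses on something with over 40 N, if the wrist force passes 120 N, or if a joint passes its speed limit or range.

### The arm

A 7-joint arm with a two-finger parallel gripper is mounted at the origin on a cart in front of the work surface, level with it; the furniture and walls round the work are solid. World frame = base frame: x ahead of the robot, y to its left, z up, the work surface at z = 0. Lengths are in m, angles in rad, forces in N, time in s.
With the tool pointing down it reaches from about 0.4 to 0.85 m from the base axis. Payload 4.5 kg.
Tool frame: the origin (TCP) lies between the finger pads, 19 mm behind the fingertips; this is the grasp point; z points along the fingers, y is the line along which they close (so a half turn about z gives the same grasp; the last joint's range is limited). The gripper opens to 88 mm and grips with 3 to 60 N. Pads are 18 mm wide; open, the fingers measure 123 mm over their backs; the gripper's body (75 mm by 187 mm) begins 45 mm behind the grasp point.
Start: joints at [-1.134, 0.689, -0.195, 1.565, 0.157, 0.902, -0.215], TCP at [0.245, 0.575, 0.257] pointing down, gripper open.
Joint ranges: [-3.01, 3.01], [-0.46, 2.08], [-1.47, 1.51], [0.13, 2.56], [-1, 4.14], [0.04, 2.09], [-2.66, 2.66]. Speed limits (rad/s): [2.57, 2.57, 3.14, 3.14, 3.14, 3.14, 3.14].

### API

Orientations are given as a unit quaternion [x, y, z, w].
In Python, from plant import readout, eyes, ticket gives the robot as it stands. The module is installed in compiled form; this text tells all that it offers.
- The arm moves only by the tool carry_out, never from a script. Its argument "motion" is a list that holds one entry, the list of rows, each a list of 7 numbers: the shift along the tool's x, y, z in mm, then the turn, a rotation vector about the tool's x, y, z in rad, then the opening in per cent of the stroke, from 0 (shut) to 100 (fully open). In form: [[[dx, dy, dz, ax, ay, az, claw], ...]]. A call has 1 to 8 rows; each row shifts and turns the commanded pose from where the row before left it, along the tool's axes as they then stand; what a row does not reach is not made up. A row lasts 1/10 s, in which the tool goes at most 50 mm and 8.59 degrees, less where a joint would pass 70% of its speed; a pose out of reach is approached as far as the arm can. A call is refused whole if a number of a shift passes 50 or a number of a turn 0.15, either way. A call with a gripper value outside its range is refused whole. The fingers move at their own pace and stop on an object; "squeeze" is the grip in N (left out, the last holds). Time passes only in rows, so rows that do not move let the fingers close. It gives the time, the measured TCP pose, the force and the opening at its end, in the units of the state.
- readout.get_state(): the state, without advancing time (a new reading comes with each control period).
- eyes.snapshot(name): name is "side" or "top"; returns a dict with "pixels" (420x560x3 uint8, red, green, blue), "K" (3x3 intrinsics, pixels), "dist_coeffs" ([k1, k2, p1, p2, k3] as OpenCV has them; the pictures are not rectified), "origin" and "attitude" of the camera in the world. Camera axes: x right, y down, z forward; pixel columns grow to the right and rows downward; lengths in m; the calibration is good to about 2 mm. A picture is of the moment at which its call begins. There is no depth.
- ticket.finish_job(): hands the job in, once; it reports no verdict.
The state is a dict: "clock": time; "q": joint angles; "qd": joint speeds; "joint_torque": joint torques, N m; "tool_pos": TCP position; "eef_rot": TCP orientation; "contact_force": force on the tool from outside, world axes, zero at the start; "moment": the same for the moment, N m; "opening": opening from 0.0 (shut) to 1.0 (fully open).
Only numpy, scipy, OpenCV 4.12 (cv2) and the standard library are available. Lean on these libraries where they do the work, as an engineer would, in place of code of your own. Each camera call takes 0.05 s, during which the arm holds its last target. There are 200 camera calls.

## Working session

There is one attempt and no reset: what is moved stays moved. The work goes in short steps, Python scripts to look and compute and a tool call to move; the robot and the scene stay as the last step left them, time stands still between calls to the robot, and variables do not carry over. Pictures are saved under pics/ and viewed, on a budget of 10 in all, crops included, one or two more only if the job needs it, and the job is handed in when it is done.

Besides the shell and the picture viewer there is one more tool, called after "Request:" by a JSON object that holds its "fn" and its "kwargs". carry_out: Moves the arm, as the interface text tells. Its arguments: {"type":"object","properties":{"motion":{"type":"array","items":{"type":"array","items":{"type":"array","items":{"type":"number"}}}},"squeeze":{"type":"number"}},"required":["motion"]}

```bash
mkdir -p pics; cat > h.py <<'E'
import numpy as np, cv2
from scipy.spatial.transform import Rotation as R
from plant import readout, eyes, ticket
def snap(n,f=None):
    s=eyes.snapshot(n)
    if f: cv2.imwrite('pics/'+f,s['pixels'][:,:,::-1])
    return s
def rot(a):
    a=np.array(a); return a if a.shape==(3,3) else R.from_quat(a).as_matrix()
def ray(s,uv):
    p=cv2.undistortPoints(np.array([[uv]],float),s['K'],np.array(s['dist_coeffs'],float))[0,0]
    d=rot(s['attitude'])@np.array([p[0],p[1],1]); return np.array(s['origin']),d/np.linalg.norm(d)
def onz(s,uv,z):
    o,d=ray(s,uv); return o+d*(z-o[2])/d[2]
def proj(s,P):
    M=rot(s['attitude']).T; P=np.atleast_2d(P).astype(float)
    return cv2.projectPoints(P,cv2.Rodrigues(M)[0],-M@np.array(s['origin']),s['K'],np.array(s['dist_coeffs'],float))[0][:,0]
E
python3 - <<'E'
from h import *
for n in('top','side'):
    s=snap(n,n+'0.png'); print(n,s['K'],s['origin'],s['attitude'],s['dist_coeffs'])
print(readout.get_state())
E
```

```text
top [[405.92431486   0.         281.03301683]
 [  0.         405.92431486 211.45504414]
 [  0.           0.           1.        ]] [ 0.3133146  -0.02505295  1.04642867] [-0.69471906  0.71285666 -0.06991362  0.06567263] [-0.07300429  0.          0.          0.          0.        ]
side [[539.54831193   0.         282.2315617 ]
 [  0.         539.54831193 205.10643325]
 [  0.           0.           1.        ]] [-0.42120277  1.01900801  0.7926714 ] [-0.29414834  0.80440508 -0.48286111  0.18235782] [-0.01502062  0.          0.          0.          0.        ]
{'clock': 0.1, 'q': array([-1.13419629,  0.68988394, -0.19455804,  1.56618383,  0.15728892,
        0.90248905, -0.21511831]), 'qd': array([-0.00060043, -0.00198178, -0.00046015, -0.00185044,  0.00020264,
        0.0004839 , -0.00043896]), 'joint_torque': array([-2.95525366e-03, -5.28501070e+01, -1.27143949e+00, -1.53836775e+01,
       -5.25766402e-02,  2.00138631e-03,  3.27313865e-05]), 'tool_pos': array([0.24481403, 0.57450744, 0.25671624]), 'eef_rot': array([ 2.00005168e-01,  9.79794526e-01, -7.77658181e-04, -1.17828033e-04]), 'contact_force': array([-0.1892534 , -0.48351285,  0.23175329]), 'moment': array([-0.0192369 , -0.00454737, -0.0091974 ]), 'opening': 0.9953017436342004}
```

View pics/top0.png

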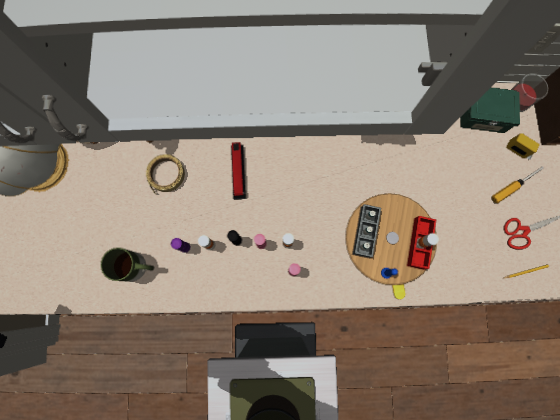

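View pics/side0.png

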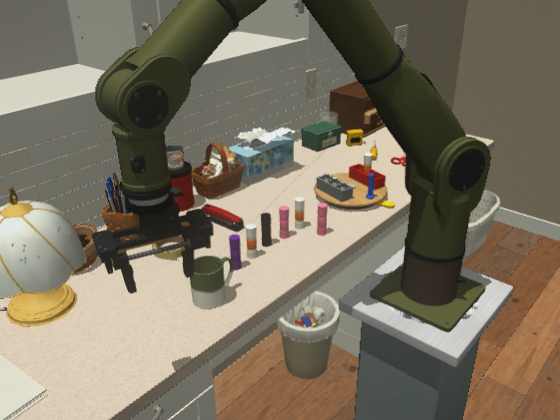

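Sticks in the top view: purple (180,243), white (204,241), black (235,237), pink (260,240), white (288,240), pink (295,269). The white one at (432,240) is the fixed stick in the tray. By the description I choose the two whites, and I'll check that choice in one close crop.

```bash
python3 - <<'E'
from h import *
t=cv2.imread('pics/top0.png'); s=cv2.imread('pics/side0.png')
a=cv2.resize(t[185:305,165:445],None,fx=2.8,fy=2.8,interpolation=cv2.INTER_CUBIC)
b=cv2.resize(s[145:280,190:420],(784,460-200+0),interpolation=cv2.INTER_CUBIC)
cv2.imwrite('pics/crop1.png',np.vstack([a,b]))
T=eyes.snapshot('top'); S=eyes.snapshot('side')
for n,uv,z in [('w1',(204,241),.092),('w2',(288,240),.092),('pur',(180,243),.092),('blk',(235,237),.092),('p1',(260,240),.092),('p2',(294.5,269),.092),('hub',(392,238.5),.036),('plate',(391,239),.03),('post',(389,272),.11),('fixed',(432,240),.127),('mug',(121,265),.1),('tape',(166,174),.024),('ptr',(399,292),.01),('stap',(238,170),.04)]:
    p=onz(T,uv,z); print(n,p.round(4),proj(S,p).round(0), proj(S,[p[0],p[1],0]).round(0))
for n,I in(('T',T),('S',S)):
    h=cv2.cvtColor(I['pixels'],cv2.COLOR_RGB2HSV)
    for c,lo,hi in(('orange',(5,130,120),(18,255,255)),('blue',(105,150,60),(125,255,255)),('yellow',(24,170,120),(32,255,255))):
        _,_,st,ce=cv2.connectedComponentsWithStats(cv2.inRange(h,lo,hi))
        for k,q in zip(st[1:],ce[1:]):
            if k[4]>8: print(n,c,k,q.round(1))
E
```

```text
w1 [0.4322 0.1509 0.092 ] [[252. 225.]] [[253. 255.]]
w2 [ 0.4297 -0.0479  0.092 ] [[301. 199.]] [[300. 227.]]
pur [0.4288 0.208  0.092 ] [[237. 235.]] [[239. 265.]]
blk [0.44   0.0773 0.092 ] [[269. 214.]] [[269. 243.]]
p1 [0.4314 0.0182 0.092 ] [[285. 207.]] [[285. 236.]]
p2 [ 0.3612 -0.0611  0.092 ] [[323. 204.]] [[322. 233.]]
hub [ 0.4332 -0.3115  0.036 ] [[351. 185.]] [[350. 195.]]
plate [ 0.4327 -0.3106  0.03  ] [[351. 187.]] [[350. 195.]]
post [ 0.3471 -0.2778  0.11  ] [[370. 175.]] [[367. 207.]]
fixed [ 0.4162 -0.3789  0.127 ] [[369. 154.]] [[366. 189.]]
mug [0.3791 0.3449 0.1   ] [[211. 262.]] [[214. 297.]]
tape [0.6199 0.2657 0.024 ] [[173. 241.]] [[174. 249.]]
ptr [ 0.2997 -0.3268  0.01  ] [[389. 203.]] [[389. 206.]]
stap [0.6207 0.0745 0.04  ] [[224. 210.]] [[225. 222.]]
T orange [ 56 155   4  13  20] [ 57.8 161.2]
T orange [419 215  11   3  11] [424.  216.1]
T orange [409 218   5  30  30] [411.  232.5]
T orange [409 267  16   4  16] [416.5 268.4]
T blue [381 268  16  10  97] [388.  272.1]
T yellow [520 136   7   7  12] [523.8 138.8]
T yellow [528 138  10   9  23] [531.7 
[... 1068 characters left out ...]
2  12  11  36] [246.7 367.4]
S orange [ 246  369  109   51 2050] [296.8 400.5]
S orange [291 384   8   7  20] [294.8 387.2]
S orange [241 389  12  10  65] [247.  393.1]
S orange [556 388   4   4  10] [557.9 389.3]
S orange [274 394  15   7  64] [281.5 397.4]
S orange [228 399   5   4  10] [229.4 400. ]
S orange [235 398  10  11  43] [239. 402.]
S orange [496 403  26  17 179] [507.4 413.5]
S orange [336 409   5   6  10] [337.7 411.6]
S orange [242 411   4   7  16] [243.7 414.2]
S blue [366 174   8  25  98] [370.4 186.7]
S blue [106 177   8  22  75] [109.3 185.7]
S blue [302 317   8   9  44] [306.  320.9]
S yellow [347 130  16   3  35] [354.7 131. ]
S yellow [381 201  13   6  56] [387.3 203.5]
```

View pics/crop1.png

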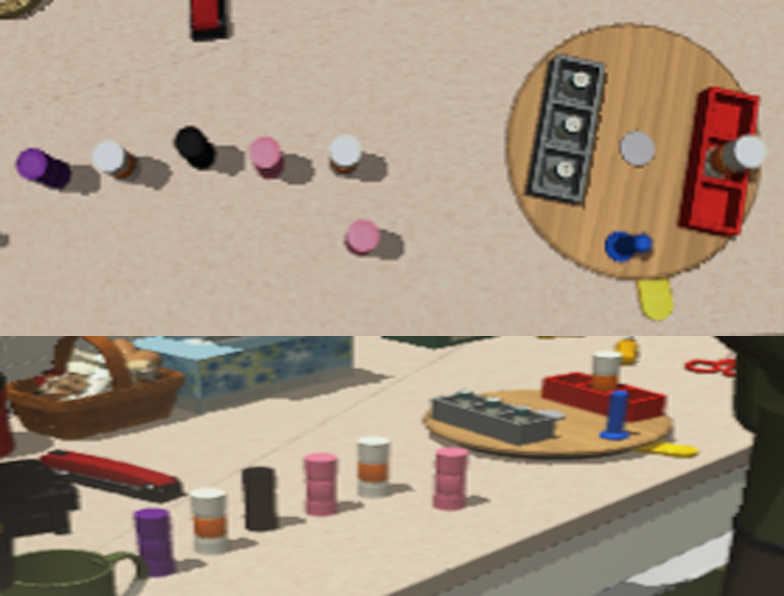

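The crop confirms the choice. Only the sticks at (204,241) and (288,239) are white with an orange band; the others are purple, black or pink. Next I'll measure them precisely, along with the carousel.

```bash
cat >> h.py <<'E'
def blobs(I,m,roi,amin=8):
    x0,y0,x1,y1=roi; k=np.zeros_like(m); k[y0:y1,x0:x1]=m[y0:y1,x0:x1]
    _,_,st,ce=cv2.connectedComponentsWithStats(k)
    return sorted([(int(s[4]),s[:4].tolist(),c.round(1)) for s,c in zip(st[1:],ce[1:]) if s[4]>=amin],key=lambda b:-b[0])
def tri(T,u,S,v):
    o,d=ray(T,u);p,e=ray(S,v); k=np.linalg.lstsq(np.c_[d,-e],p-o,rcond=None)[0]
    a,b=o+k[0]*d,p+k[1]*e; return (a+b)/2,np.linalg.norm(a-b)
def rgb(I): return [I['pixels'][:,:,i].astype(int) for i in range(3)]
E
python3 - <<'E'
from h import *
T=eyes.snapshot('top');S=eyes.snapshot('side')
r,g,b=rgb(T)
w=((b>=r-3)&(r>140)).astype('uint8')
for roi in((195,228,216,255),(278,226,300,255),(380,225,405,250),(423,225,445,252)): print('white',blobs(T,w,roi)[:2])
r2,g2,b2=rgb(S)
w2=((abs(b2-r2)<25)&(r2>120)).astype('uint8')
h=cv2.cvtColor(T['pixels'],cv2.COLOR_RGB2HSV)
bl=cv2.inRange(h,(100,120,30),(130,255,255)); print('blue',blobs(T,bl,(370,255,410,285)))
red=((r>90)&(g<60)&(b<60)).astype('uint8')
B=blobs(T,red,(405,205,445,280)); print('red',B)
k=np.zeros_like(red);k[205:280,405:445]=red[205:280,405:445]
rc=cv2.minAreaRect(cv2.findNonZero(k)); bx=cv2.boxPoints(rc); print(rc,bx)
for q in bx: print(q,onz(T,q,.068).round(4))
# plate edge fit
wood=cv2.inRange(h,(8,80,60),(22,255,255)); k=np.zeros_like(wood);k[185:292,335:445]=wood[185:292,335:445]
hull=cv2.convexHull(cv2.findNonZero(k)); P=np.array([onz(T,q[0],.03)[:2] for q in hull])
A=np.c_[2*P,np.ones(len(P))]; x=np.linalg.lstsq(A,(P**2).sum(1),rcond=None)[0]; print('plate',x[:2],np.sqrt(x[2]+x[:2]@x[:2]))
y=cv2.inRange(h,(22,120,80),(34,255,255)); k=np.zeros_like(y);k[280:305,385:415]=y[280:305,385:415]
Y=np.array([onz(T,q[0],.01)[:2] for q in cv2.findNonZero(k)]); print('ptr',Y.mean(0),Y[Y[:,0].argsort()[:6]].mean(0))
for n,u,v in(('w1',None,None),):pass
E
```

```text
white [(89, [198, 236, 11, 10], array([203.3, 240.5]))]
white [(86, [283, 234, 11, 10], array([287.8, 238.5]))]
white [(102, [387, 232, 11, 12], array([392. , 237.5]))]
white [(90, [427, 234, 11, 11], array([432.3, 238.8]))]
blue [(114, [381, 268, 16, 10], array([388. , 272.2]))]
red [(552, [411, 216, 25, 54], array([421.5, 243.4]))]
((421.36126708984375, 242.40174865722656), (22.12432289123535, 52.07958984375), 8.746161460876465) [[406.4682  266.45667]
 [414.38727 214.98267]
 [436.25433 218.34683]
 [428.33527 269.82083]]
[406.4682  266.45667] [ 0.3605 -0.3328  0.068 ]
[414.38727 214.98267] [ 0.4862 -0.3631  0.068 ]
[436.25433 218.34683] [ 0.4763 -0.4175  0.068 ]
[428.33527 269.82083] [ 0.3507 -0.3858  0.068 ]
plate [ 0.43358904 -0.31140501] 0.11773649792443593
ptr [ 0.30215002 -0.32600707] [ 0.28471495 -0.32701895]
```

```bash
python3 - <<'E'
from h import *
T=eyes.snapshot('top');S=eyes.snapshot('side')
for n,u,v in(('w1',(203.3,240.5),(250.9,243.8)),('w2',(287.8,238.5),(298.4,215.4))):
    p=onz(T,u,.092); print(n,p.round(4),'band-side px of axis',proj(S,[[p[0],p[1],z] for z in(.03,.045,.06)]).round(1).tolist(),v)
f=onz(T,(432.3,238.8),.127); hub=onz(T,(392,237.5),.036); print('fixed',f,'hub',hub,'fixed side',proj(S,[f[0],f[1],.095]),(366.4,168.9))
C=np.array([.4334,-.3114])
d=f[:2]-C; print('tray ang',np.degrees(np.arctan2(*d[::-1]))%360,np.linalg.norm(d))
# outer walls of the red tray, brightest red = rim/inner; project model corners for hypotheses for comparison
for a in(255,257,259):
    t=np.radians(a); o=np.array([np.cos(t),np.sin(t)]); y=np.array([-o[1],o[0]])
    pts=[[*(C+o*(.07+i*.0225)+y*j*.0625),.068] for i,j in((-1,-1),(-1,1),(1,1),(1,-1))]
    print(a,proj(T,pts).round(1).tolist())
    pc=C+.09*np.array([np.cos(t-np.pi/2),np.sin(t-np.pi/2)]); print('  post',pc.round(4),proj(T,[[*pc,.03],[*pc,.11]]).round(1).tolist(),'side',proj(S,[[*pc,.07]]).round(1).tolist())
h=cv2.cvtColor(T['pixels'],cv2.COLOR_RGB2HSV)
m=cv2.inRange(h,(172,150,40),(180,255,255))|cv2.inRange(h,(0,150,40),(4,255,255))
k=np.zeros_like(m);k[205:280,405:445]=m[205:280,405:445]
print(cv2.approxPolyDP(cv2.convexHull(cv2.findNonZero(k)),2.5,True)[:,0].tolist())
E
```

```text
w1 [0.4334 0.1526 0.092 ] band-side px of axis [[252.0, 245.8], [251.8, 241.0], [251.6, 236.1]] (250.9, 243.8)
w2 [ 0.4332 -0.0475  0.092 ] band-side px of axis [[299.4, 217.4], [299.5, 212.9], [299.5, 208.3]] (298.4, 215.4)
fixed [ 0.41894905 -0.37983339  0.127     ] hub [ 0.43569354 -0.31170287  0.036     ] fixed side [[367.37670686 162.74130444]] (366.4, 168.9)
tray ang 258.0761347901146 0.06994253587185874
255 [[409.9, 266.2], [418.7, 216.8], [436.3, 220.9], [427.9, 270.5]]
  post [ 0.3465 -0.2881] [[384.6, 273.6], [393.4, 272.1]] side [[370.7, 185.4]]
257 [[410.8, 265.8], [417.9, 215.9], [435.6, 219.5], [429.0, 269.4]]
  post [ 0.3457 -0.2912] [[385.9, 273.8], [394.8, 272.4]] side [[371.5, 185.1]]
259 [[411.8, 265.2], [417.1, 215.1], [434.9, 218.1], [430.0, 268.2]]
  post [ 0.3451 -0.2942] [[387.1, 274.0], [396.1, 272.7]] side [[372.2, 184.8]]
[[435, 219], [428, 268], [407, 265], [415, 218]]
```

Tray direction is 257.4°, pointer 186.2°, so the joint is about 1.24 rad. The wells are at (.457,-.388) and (.379,-.371), the sticks at (.433,.153) and (.433,-.048). The plate radius fits at 118 mm and the fixed stick sits 70 mm from the axis, both as given. Now I'll move towards stick 1.

Request:
{"fn": "carry_out", "kwargs": {"motion": [[[-30,-28,0,0,0,0,57],[-34,-31,0,0,0,0,57],[-34,-31,0,0,0,0,57],[-34,-31,0,0,0,0,57],[-34,-31,0,0,0,0,57],[-34,-31,0,0,0,0,57],[-34,-31,0,0,0,0,57],[-34,-31,0,0,0,0,57]]], "squeeze": 12}}

```text
clock: 1.2
tool_pos: [0.3962, 0.243, 0.2577]
eef_rot: [0.2, 0.98, 0.0, 0.0]
contact_force: [1.5, -0.1, -0.0]
opening: 0.57
```

Request:
{"fn": "carry_out", "kwargs": {"motion": [[[0,0,0,0,0,0.15,57],[0,0,0,0,0,0.15,57],[0,0,0,0,0,0.15,57],[0,0,0,0,0,0.15,57],[0,0,0,0,0,0.15,57],[0,0,0,0,0,0.15,57],[0,0,0,0,0,0.15,57],[0,0,0,0,0,0.12,57]]]}}

```text
clock: 2.0
tool_pos: [0.3956, 0.2448, 0.2576]
eef_rot: [0.71, 0.704, 0.0, -0.0]
contact_force: [-1.0, -0.2, -0.0]
opening: 0.568
```

```bash
cat >> h.py <<'E'
def go(x,y,z,yaw=None):
    "tool-frame mm shift to world target; yaw = wanted heading (deg) of the closing line"
    s=readout.get_state(); M=rot(s['eef_rot']); p=s['tool_pos']
    print('tcp',p.round(4),'clk',s['clock'],'open',s['opening'].__round__(3),'F',s['contact_force'].round(1),'q7',s['q'][6].round(2))
    print('y heading',np.degrees(np.arctan2(M[1,1],M[0,1])).round(2),'tilt',np.degrees(np.arccos(-M[2,2])).round(2))
    print('shift mm',(M.T@(np.array([x,y,z])-p)*1000).round(1))
    if yaw is not None:
        d=(np.degrees(np.arctan2(M[1,1],M[0,1]))-yaw+90)%180-90; print('az',np.radians(d).round(3))
E
python3 -c "
from h import *
go(.4334,.1526,.065,0)"
```

```text
tcp [0.3956 0.2448 0.2576] clk 2.0 open 0.568 F [-1.  -0.2 -0. ] q7 -0.56
y heading -0.42 tilt 0.03
shift mm [-92.   38.4 192.6]
az -0.007
```

Request:
{"fn": "carry_out", "kwargs": {"motion": [[[-31,13,0,0,0,0,57],[-31,13,0,0,0,0,57],[-30,12,30,0,0,0,57],[0,0,40,0,0,0,57],[0,0,30,0,0,0,57],[0,0,0,0,0,0,57]]]}}

```text
clock: 2.6
tool_pos: [0.4316, 0.1517, 0.1549]
eef_rot: [0.708, 0.706, -0.003, -0.001]
contact_force: [-0.5, -0.4, 0.1]
opening: 0.573
```

```bash
python3 -c "
from h import *
go(.4334,.1526,.065,0); snap('side','s1.png'); a=cv2.imread('pics/s1.png')[100:310,100:380]; cv2.imwrite('pics/s1c.png',cv2.resize(a,None,fx=2.8,fy=2.8))"
```

```text
tcp [0.4316 0.1517 0.1549] clk 2.6 open 0.573 F [-0.5 -0.4  0.1] q7 -0.34
y heading -0.13 tilt 0.36
shift mm [ 1.1  2.3 89.8]
az -0.002
```

View pics/s1c.png

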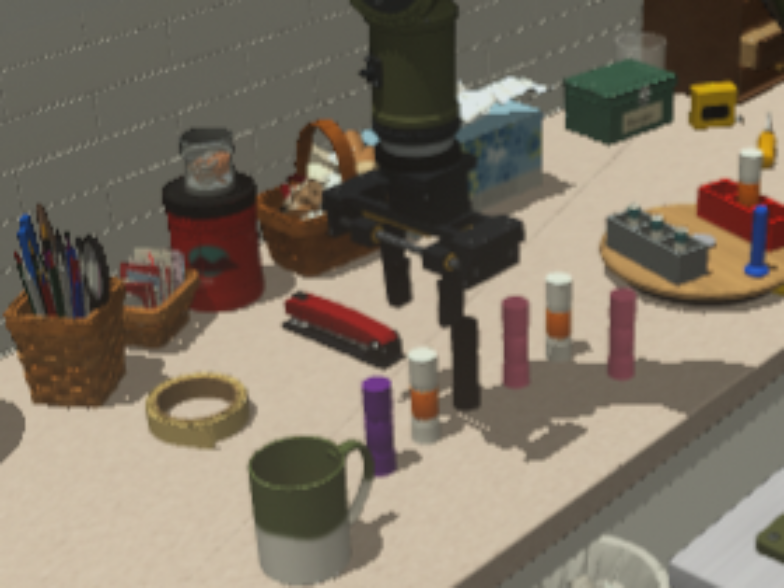

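The open fingers straddle the white and orange stick at crop (424,395), and the purple and black neighbours are clear. Lowering and gripping.

Request:
{"fn": "carry_out", "kwargs": {"motion": [[[1,2,30,0,0,0,57],[0,0,30,0,0,0,57],[0,0,28,0,0,0,57],[0,0,0,0,0,0,57],[0,0,0,0,0,0,20],[0,0,0,0,0,0,20],[0,0,0,0,0,0,20],[0,0,0,0,0,0,20]]]}}

```text
clock: 3.45
tool_pos: [0.4362, 0.1539, 0.0709]
eef_rot: [0.708, 0.706, 0.001, 0.001]
contact_force: [-0.1, -0.0, 8.6]
opening: 0.306
```

```bash
python3 -c "
from h import *
go(.4334,.1526,.065,0); S=snap('side')
h=cv2.cvtColor(S['pixels'],cv2.COLOR_RGB2HSV); print(blobs(S,cv2.inRange(h,(5,130,120),(18,255,255)),(235,225,270,265)))"
```

```text
tcp [0.4362 0.1539 0.0709] clk 3.45 open 0.306 F [-0.1 -0.   8.6] q7 -0.33
y heading -0.11 tilt 0.16
shift mm [-1.3 -2.8  5.9]
az -0.002
[(43, [247, 239, 7, 9], array([249.6, 243.3]))]
```

Request:
{"fn": "carry_out", "kwargs": {"motion": [[[0,0,-10,0,0,0,20],[0,0,-30,0,0,0,20],[0,0,-30,0,0,0,20],[0,0,-30,0,0,0,20],[0,0,0,0,0,0,20]]]}}

```text
clock: 4.0
tool_pos: [0.437, 0.154, 0.1732]
eef_rot: [0.708, 0.706, 0.003, 0.001]
contact_force: [0.4, 1.0, 0.2]
opening: 0.308
```

```bash
python3 -c "
from h import *
go(.4571,-.3884,.2,257.4); snap('side','s2.png'); a=cv2.imread('pics/s2.png')[100:310,160:440]; cv2.imwrite('pics/s2c.png',cv2.resize(a,None,fx=2.8,fy=2.8))"
```

```text
tcp [0.437  0.154  0.1732] clk 4.0 open 0.308 F [0.4 1.  0.2] q7 -0.34
y heading -0.14 tilt 0.41
shift mm [-542.3   21.6  -28.2]
az -1.353
```

View pics/s2c.png

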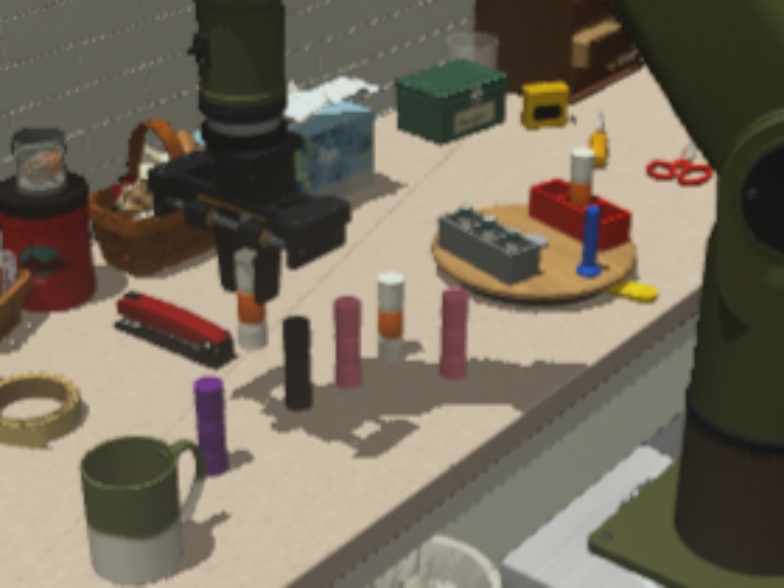

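Stick 1 is held upright, with its bottom at crop (252,345). I'll carry it high towards the carousel.

Request:
{"fn": "carry_out", "kwargs": {"motion": [[[0,0,-20,0,0,0,20],[-30,0,-20,0,0,0,20],[-45,0,-5,0,0,0,20],[-45,0,0,0,0,0,20],[-45,0,0,0,0,0,20],[-45,0,0,0,0,0,20],[-45,0,0,0,0,0,20],[-45,0,0,0,0,0,20]]]}}

```text
clock: 4.85
tool_pos: [0.4338, -0.1481, 0.2137]
eef_rot: [0.708, 0.706, -0.0, -0.001]
contact_force: [0.6, 0.9, -0.3]
opening: 0.307
```

Request:
{"fn": "carry_out", "kwargs": {"motion": [[[-40,0,0,0,0,0,20],[-45,0,0,0,0,0,20],[-45,0,0,0,0,0,20],[-45,3,0,0,0,0,20],[-40,7,0,0,0,0,20],[-20,6,0,0,0,0,20],[0,0,0,0,0,0.12,20],[0,0,0,0,0,0.14,20]]]}}

```text
clock: 5.65
tool_pos: [0.4493, -0.3821, 0.213]
eef_rot: [0.796, 0.606, -0.0, -0.001]
contact_force: [0.3, 0.3, 0.1]
opening: 0.308
```

Request:
{"fn": "carry_out", "kwargs": {"motion": [[[0,0,0,0,0,0.14,20],[0,0,0,0,0,0.14,20],[0,0,0,0,0,0.14,20],[0,0,0,0,0,0.14,20],[0,0,0,0,0,0.14,20],[0,0,0,0,0,0.14,20],[0,0,0,0,0,0.14,20],[0,0,0,0,0,0.14,20]]]}}

```text
clock: 6.45
tool_pos: [0.4496, -0.3809, 0.2132]
eef_rot: [0.996, 0.091, -0.001, -0.001]
contact_force: [0.8, -0.0, 0.4]
opening: 0.31
```

```bash
python3 -c "
from h import *
go(.4571,-.3884,.2,257.4)"
```

```text
tcp [ 0.4496 -0.3809  0.2132] clk 6.45 open 0.31 F [ 0.8 -0.   0.4] q7 -0.44
y heading -79.52 tilt 0.15
shift mm [ 6.   8.8 13.2]
az 0.403
```

Request:
{"fn": "carry_out", "kwargs": {"motion": [[[6,9,0,0,0,0,20],[0,0,0,0,0,0.14,20],[0,0,0,0,0,0.14,20],[0,0,0,0,0,0.123,20],[0,0,20,0,0,0,20],[0,0,20,0,0,0,20],[0,0,0,0,0,0,20]]]}}

```text
clock: 7.15
tool_pos: [0.4562, -0.3871, 0.1711]
eef_rot: [0.994, -0.107, -0.003, -0.002]
contact_force: [0.2, -1.0, -1.0]
opening: 0.308
```

```bash
python3 -c "
from h import *
go(.4571,-.3884,.105,257.4); 
a=[]
for n,(x,y) in(('side',(300,110)),('top',(340,180))):
    s=snap(n,n+'3.png'); a.append(cv2.resize(cv2.imread('pics/'+n+'3.png')[y:y+110,x:x+140],None,fx=5,fy=5,interpolation=cv2.INTER_CUBIC)[:,:400])
s=eyes.snapshot('side'); p=readout.get_state()['tool_pos']
print('stick axis rows: bottom for d=.06,.065,.07', proj(s,[p-[0,0,d] for d in(.06,.065,.07)]).round(1).tolist())
print('band at tcp',proj(s,[p-[0,0,d] for d in(.02,.03,.04)]).round(1).tolist())
cv2.imwrite('pics/p3.png',np.hstack(a))"
```

```text
tcp [ 0.4562 -0.3871  0.1711] clk 7.15 open 0.308 F [ 0.2 -1.  -1. ] q7 -0.71
y heading -102.26 tilt 0.43
shift mm [ 1.6  1.3 66.1]
az 0.006
stick axis rows: bottom for d=.06,.065,.07 [[359.3, 153.4], [359.2, 154.8], [359.1, 156.2]]
band at tcp [[360.0, 141.9], [359.8, 144.8], [359.6, 147.7]]
```

View pics/p3.png

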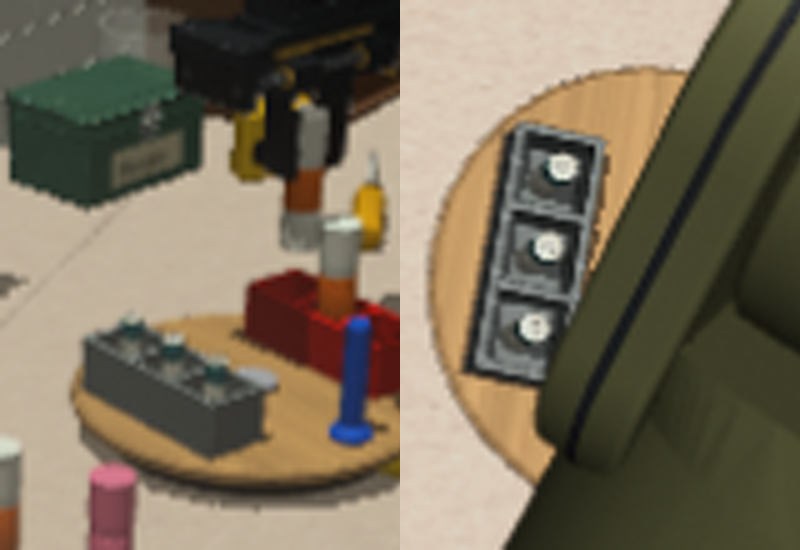

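The held stick leans a little in the hand: bottom at crop (300,235), top at (315,110). Measuring the lean from its edges, with the fixed stick as reference.

```bash
python3 -c "
from h import *
s=eyes.snapshot('side'); r,g,b=rgb(s)
h=cv2.cvtColor(s['pixels'],cv2.COLOR_RGB2HSV)
for v in range(130,174):
    print(v,' '.join('%3d,%3d,%3d'%(r[v,u],g[v,u],b[v,u]) for u in range(353,374))) if v in(134,138,142,148,152,156,158,159,160,161,162) else 0
print(blobs(s,cv2.inRange(h,(5,130,90),(18,255,255)),(350,130,380,180)))
"
```

```text
134  20, 20, 18  20, 19, 18  21, 20, 18  20, 20, 18  21, 19, 19  20, 19, 18  42, 41, 37  82, 80, 72  99, 98, 87 101, 99, 88 101, 99, 89  99, 97, 87  78, 77, 69  18, 17, 15  18, 18, 16  18, 18, 17  67, 60, 51 125,111, 94 155,141,120 197,182,159 196,182,159
138  21, 20, 18  22, 21, 19  21, 21, 19  22, 22, 20  22, 21, 20  22, 21, 19  42, 41, 37  83, 82, 73 100, 98, 88 100,100, 89 101, 99, 89  91, 89, 80  56, 55, 49  18, 17, 15  19, 18, 17  42, 39, 35 127,117,102 196,182,159 196,180,159 194,180,157 195,180,158
142  45, 38, 21  24, 23, 21  24, 24, 22  25, 24, 22  24, 23, 22  23, 21, 20  55, 41, 30 101, 76, 56 102, 83, 68 102, 80, 63 102, 70, 47  94, 63, 39 102, 90, 75 143,131,114 162,149,130 195,180,158 195,180,158 197,181,159 197,182,159 198,182,159 190,178,160
148 195,181,158 196,181,158 188,172,148 143,120, 98  79, 40, 16  88, 44, 17  94, 46, 16  98, 47, 17  99, 48, 17  98, 47, 16 101, 55, 26 145,119, 93 196,182,159 196,182,159 197,181,159 197,182,159 197,182,159 186,168,141 174,140, 78 195,143, 19 194,142, 19
152 197,182,160 195,181,158 178,164,143 110,103, 90  87, 85, 75  95, 93, 83 
[... 1110 characters left out ...]
8,125,112 126,124,111 122,121,107 117,115,103 108,106, 95 107,102, 87 128,114, 89 140,124, 97
161 193,178,156 193,178,157 195,180,158 196,181,158 196,181,158 196,181,158 195,180,158 196,181,159 196,181,159 196,180,158 175,162,142 112,111, 98 123,121,108 127,125,112 126,124,111 122,121,108 116,114,102 107,105, 94 126,119,105 178,165,143 195,180,157
162 194,179,157 195,179,157 195,181,158 196,181,158 196,181,158 195,181,158 196,182,159 196,181,159 196,181,159 195,180,158 175,162,142 114,112, 99 121,119,106 127,125,112 126,124,111 121,120,107 115,113,101 104,102, 91 129,122,107 185,170,149 196,180,158
[(59, [362, 165, 9, 9], array([366.6, 169. ])), (42, [359, 142, 6, 9], array([361.4, 146.3]))]
```

The apparent lean was mostly the near finger hiding one edge. The true lean is about 0.05 rad, with the stick roughly 3 mm towards -x of the tool. I'll correct for that and lower carefully.

Request:
{"fn": "carry_out", "kwargs": {"motion": [[[4.5,1.5,0,0,0,0,20],[0,0,15,0,0,0,20],[0,0,15,0,0,0,20],[0,0,6,0,0,0,20],[0,0,6,0,0,0,20],[0,0,0,0,0,0,20]]]}}

```text
clock: 7.95
tool_pos: [0.4616, -0.3914, 0.1317]
eef_rot: [0.994, -0.107, -0.001, -0.0]
contact_force: [0.4, -0.8, -0.4]
opening: 0.309
```

```bash
python3 -c "
from h import *
go(.4571,-.3884,.105,257.4)"
```

```text
tcp [ 0.4616 -0.3914  0.1317] clk 7.95 open 0.309 F [ 0.4 -0.8 -0.4] q7 -0.69
y heading -102.28 tilt 0.08
shift mm [-5.  -2.  26.7]
az 0.006
```

Request:
{"fn": "carry_out", "kwargs": {"motion": [[[-1,-1.5,0,0,0,0,20],[0,0,5,0,0,0,20],[0,0,0,0,0,0,20]]]}}

```text
clock: 8.25
tool_pos: [0.4612, -0.3897, 0.1271]
eef_rot: [0.994, -0.107, -0.0, -0.0]
contact_force: [0.0, -0.4, -0.3]
opening: 0.302
```

Request:
{"fn": "carry_out", "kwargs": {"motion": [[[0,0,5,0,0,0,20],[0,0,5,0,0,0,20],[0,0,0,0,0,0,20]]]}}

```text
clock: 8.55
tool_pos: [0.4609, -0.3895, 0.1165]
eef_rot: [0.994, -0.107, -0.001, -0.001]
contact_force: [0.2, 0.4, 0.4]
opening: 0.308
```

Request:
{"fn": "carry_out", "kwargs": {"motion": [[[0,0,5,0,0,0,20],[0,0,3,0,0,0,20],[0,0,0,0,0,0,20]]]}}

```text
clock: 8.85
tool_pos: [0.461, -0.3897, 0.1088]
eef_rot: [0.994, -0.107, -0.0, -0.0]
contact_force: [-0.1, 0.3, 0.6]
opening: 0.308
```

```bash
python3 -c "
from h import *
go(.4571,-.3884,.105,257.4)
snap('side','s4.png'); a=cv2.imread('pics/s4.png')[110:220,300:440]; cv2.imwrite('pics/s4c.png',cv2.resize(a,None,fx=5,fy=5,interpolation=cv2.INTER_CUBIC))"
```

```text
tcp [ 0.461  -0.3897  0.1088] clk 8.85 open 0.308 F [-0.1  0.3  0.6] q7 -0.67
y heading -102.28 tilt 0.06
shift mm [-4.1 -0.5  3.8]
az 0.006
```

View pics/s4c.png

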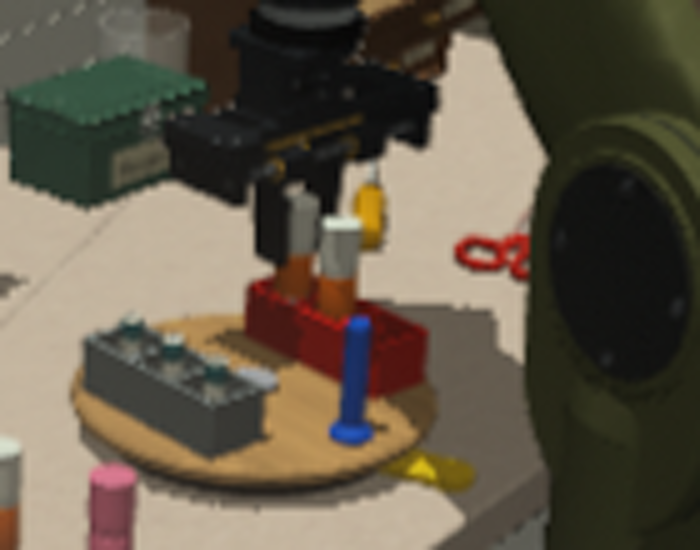

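It's in the far end well, still slightly high. I'll lower to contact and release.

Request:
{"fn": "carry_out", "kwargs": {"motion": [[[0,0,3,0,0,0,20],[0,0,2,0,0,0,20],[0,0,0,0,0,0,20]]]}}

```text
clock: 9.2
tool_pos: [0.4618, -0.3903, 0.1056]
eef_rot: [0.994, -0.107, 0.001, 0.0]
contact_force: [-1.0, 2.0, 8.1]
opening: 0.306
```

Contact at z 0.106 minus the 0.071 grip height gives 0.035, which is the well floor. Releasing and rising.

Request:
{"fn": "carry_out", "kwargs": {"motion": [[[0,0,-1,0,0,0,50],[0,0,0,0,0,0,57],[0,0,0,0,0,0,57],[0,0,-20,0,0,0,57],[0,0,-40,0,0,0,57],[0,0,-45,0,0,0,57]]]}}

```text
clock: 9.8
tool_pos: [0.4605, -0.3892, 0.2102]
eef_rot: [0.994, -0.107, -0.002, -0.001]
contact_force: [0.0, -0.4, -0.0]
opening: 0.567
```

```bash
python3 -c "
from h import *
go(.4332,-.0475,.2,0)
s=snap('side'); h=cv2.cvtColor(s['pixels'],cv2.COLOR_RGB2HSV)
print(blobs(s,cv2.inRange(h,(5,130,90),(18,255,255)),(345,130,380,180)),blobs(s,cv2.inRange(h,(5,130,90),(18,255,255)),(285,195,315,240)))
t=snap('top'); r,g,b=rgb(t); w=((b>=r-3)&(r>140)).astype('uint8')
print(blobs(t,w,(400,200,460,280)),blobs(t,w,(278,226,300,255)))"
```

```text
tcp [ 0.4605 -0.3892  0.2102] clk 9.8 open 0.567 F [ 0.  -0.4 -0. ] q7 -0.74
y heading -102.28 tilt 0.21
shift mm [ -99.3 -328.1   11. ]
az 1.356
[(107, [355, 161, 16, 13], array([362.8, 167.3])), (37, [345, 173, 10, 7], array([347.9, 177. ]))] [(67, [295, 211, 8, 10], array([298.5, 215.4]))]
[] [(87, [283, 234, 11, 10], array([287.7, 238.6]))]
```

Request:
{"fn": "carry_out", "kwargs": {"motion": [[[-12,-41,0,0,0,0,57],[-13,-43,0,0,0,0,57],[-13,-43,0,0,0,0,57],[-13,-43,0,0,0,0,57],[-13,-43,0,0,0,0,57],[-13,-43,0,0,0,0,57],[-13,-43,0,0,0,0,57],[-9,-29,0,0,0,0,57]]]}}

```text
clock: 10.7
tool_pos: [0.4333, -0.0452, 0.2098]
eef_rot: [0.994, -0.105, -0.001, -0.001]
contact_force: [0.5, -1.2, -0.1]
opening: 0.571
```

Request:
{"fn": "carry_out", "kwargs": {"motion": [[[0,0,0,0,0,-0.14,57],[0,0,0,0,0,-0.14,57],[0,0,0,0,0,-0.14,57],[0,0,0,0,0,-0.14,57],[0,0,0,0,0,-0.14,57],[0,0,0,0,0,-0.15,57],[0,0,0,0,0,-0.15,57],[0,0,0,0,0,0,57]]]}}

```text
clock: 11.5
tool_pos: [0.434, -0.0485, 0.2101]
eef_rot: [0.924, 0.383, -0.0, -0.0]
contact_force: [0.5, 0.2, -0.0]
opening: 0.57
```

```bash
python3 -c "
from h import *
go(.4332,-.0475,.070,-45)"
```

```text
tcp [ 0.434  -0.0485  0.2101] clk 11.5 open 0.57 F [ 0.5  0.2 -0. ] q7 -0.51
y heading -44.95 tilt 0.04
shift mm [ 1.000e-01 -1.200e+00  1.401e+02]
az 0.001
```

Request:
{"fn": "carry_out", "kwargs": {"motion": [[[0,-1,35,0,0,0,57],[0,0,40,0,0,0,57],[0,0,35,0,0,0,57],[0,0,20,0,0,0,57],[0,0,10,0,0,0,57],[0,0,0,0,0,0,57]]]}}

```text
clock: 12.1
tool_pos: [0.4332, -0.0478, 0.0697]
eef_rot: [0.924, 0.382, -0.001, -0.001]
contact_force: [-0.2, -0.0, -0.1]
opening: 0.575
```

Request:
{"fn": "carry_out", "kwargs": {"motion": [[[0,0,0,0,0,0,20],[0,0,0,0,0,0,20],[0,0,0,0,0,0,20],[0,0,0,0,0,0,20],[0,0,0,0,0,0,20]]]}}

```text
clock: 12.6
tool_pos: [0.4345, -0.0478, 0.0714]
eef_rot: [0.924, 0.383, 0.001, 0.0]
contact_force: [0.4, -0.3, 7.8]
opening: 0.31
```

Request:
{"fn": "carry_out", "kwargs": {"motion": [[[0,0,-10,0,0,0,20],[0,0,-30,0,0,0,20],[0,0,-40,0,0,0,20],[0,0,-40,0,0,0,20],[0,0,-25,0,0,0,20],[0,0,0,0,0,0,20]]]}}

```text
clock: 13.2
tool_pos: [0.4353, -0.0479, 0.2189]
eef_rot: [0.924, 0.383, 0.003, 0.001]
contact_force: [0.3, -0.2, -0.4]
opening: 0.308
```

```bash
python3 -c "
from h import *
go(.3791,-.3710,.21,257.4)
t=snap('top','t5.png'); s=snap('side','s5.png'); r,g,b=rgb(t); w=((b>=r-3)&(r>130)).astype('uint8')
print(blobs(t,w,(400,200,460,280)))
h=cv2.cvtColor(s['pixels'],cv2.COLOR_RGB2HSV)
print(blobs(s,cv2.inRange(h,(5,130,90),(18,255,255)),(345,130,380,180)))
a=cv2.resize(cv2.imread('pics/t5.png')[195:305,330:450],(400,367),interpolation=cv2.INTER_CUBIC);b=cv2.resize(cv2.imread('pics/s5.png')[110:220,280:400],(400,367),interpolation=cv2.INTER_CUBIC)
cv2.imwrite('pics/p5.png',np.hstack([a,b]))"
```

```text
tcp [ 0.4353 -0.0479  0.2189] clk 13.2 open 0.308 F [ 0.3 -0.2 -0.4] q7 -0.48
y heading -44.98 tilt 0.35
shift mm [-268.3  188.6    8.5]
az 1.006
[(98, [429, 217, 11, 11], array([434.1, 221.9])), (97, [427, 234, 11, 11], array([432.1, 238.8]))]
[(121, [354, 161, 17, 13], array([362.1, 167.2])), (37, [345, 173, 10, 7], array([347.9, 177. ]))]
```

View pics/p5.png

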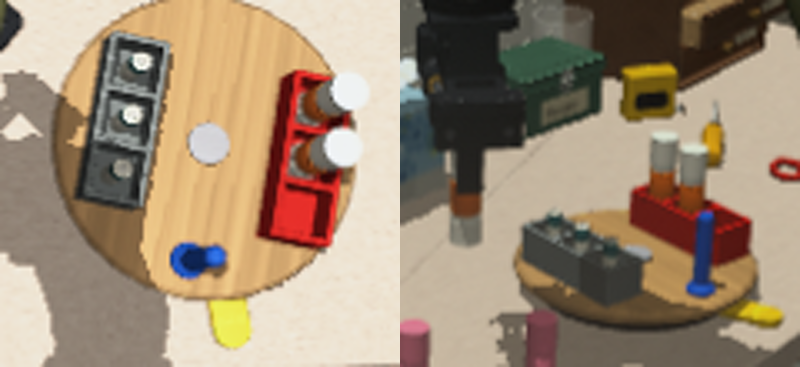

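Stick 1 stands upright in the far well, level with the fixed stick, with caps at top px (434,222) and (432,239). Stick 2 is held upright. I'll carry it over to the near well.

Request:
{"fn": "carry_out", "kwargs": {"motion": [[[-25,17,0,0,0,0,20],[-34,24,0,0,0,0,20],[-35,25,0,0,0,0,20],[-35,25,0,0,0,0,20],[-35,25,0,0,0,0,20],[-35,25,0,0,0,0,20],[-35,25,0,0,0,0,20],[-30,21,0,0,0,0,20]]]}}

```text
clock: 14.1
tool_pos: [0.3779, -0.3684, 0.2138]
eef_rot: [0.924, 0.382, -0.001, -0.002]
contact_force: [0.2, -0.5, -0.7]
opening: 0.307
```

Request:
{"fn": "carry_out", "kwargs": {"motion": [[[0,0,0,0,0,0.14,20],[0,0,0,0,0,0.14,20],[0,0,0,0,0,0.14,20],[0,0,0,0,0,0.14,20],[0,0,0,0,0,0.14,20],[0,0,0,0,0,0.15,20],[0,0,0,0,0,0.15,20],[0,0,0,0,0,0,20]]]}}

```text
clock: 14.9
tool_pos: [0.3788, -0.3658, 0.2138]
eef_rot: [0.994, -0.107, -0.002, -0.001]
contact_force: [0.1, 0.1, -0.6]
opening: 0.309
```

```bash
python3 -c "
from h import *
t=eyes.snapshot('top'); a=onz(t,(434.1,221.9),.127); f=onz(t,(432.2,238.8),.127); d=(a-f)[:2]; print(a,f,np.linalg.norm(d),np.degrees(np.arctan2(*d[::-1])))
C=np.array([.4334,-.3114]);T=np.radians(257.4);o=np.array([np.cos(T),np.sin(T)]);tt=np.array([-o[1],o[0]])
print('in o,t',(a[:2]-C)@o,(a[:2]-C)@tt,(f[:2]-C)@o,(f[:2]-C)@tt)
go(.3791,-.3710,.14,257.4)"
```

```text
[ 0.45824257 -0.38787889  0.127     ] [ 0.418956   -0.37959781  0.127     ] 0.04014985757430436 -11.902942501045318
in o,t 0.06921779649507326 0.04092763167218767 0.06970624554243703 0.0007807453574925566
tcp [ 0.379  -0.366   0.2141] clk 14.95 open 0.307 F [-0.6 -0.3 -0.1] q7 -0.63
y heading -102.09 tilt 0.23
shift mm [ 1.5  5.  74.1]
az 0.009
```

```bash
python3 -c "
from h import *
go(.3816,-.3727,.14,257.8)"
```

```text
tcp [ 0.379  -0.366   0.2141] clk 14.95 open 0.307 F [-0.6 -0.3 -0.1] q7 -0.63
y heading -102.09 tilt 0.23
shift mm [ 4.3  6.1 74.1]
az 0.002
```

Request:
{"fn": "carry_out", "kwargs": {"motion": [[[4,6,10,0,0,0,20],[0,0,25,0,0,0,20],[0,0,20,0,0,0,20],[0,0,10,0,0,0,20],[0,0,0,0,0,0,20],[0,0,0,0,0,0,20]]]}}

```text
clock: 15.55
tool_pos: [0.3822, -0.3739, 0.1507]
eef_rot: [0.994, -0.107, -0.0, 0.0]
contact_force: [-0.0, -0.4, -0.4]
opening: 0.31
```

```bash
python3 -c "
from h import *
go(.3816,-.3727,.105,257.8)
s=snap('side'); h=cv2.cvtColor(s['pixels'],cv2.COLOR_RGB2HSV)
print(blobs(s,cv2.inRange(h,(5,130,60),(18,255,255)),(345,130,400,182)))
p=readout.get_state()['tool_pos']; print(proj(s,[p-[0,0,d] for d in(.03,.07)]).round(1).tolist())
a=cv2.cvtColor(s['pixels'],cv2.COLOR_RGB2BGR)[110:210,320:440]; cv2.imwrite('pics/s6c.png',cv2.resize(a,None,fx=5,fy=5,interpolation=cv2.INTER_CUBIC))"
```

```text
tcp [ 0.3822 -0.3739  0.1507] clk 15.55 open 0.31 F [-0.  -0.4 -0.4] q7 -0.57
y heading -102.26 tilt 0.02
shift mm [-0.8 -1.1 45.7]
az -0.001
[(125, [354, 161, 18, 14], array([362.3, 167.3])), (62, [345, 173, 14, 9], array([349.3, 178.4])), (55, [373, 156, 8, 9], array([376.9, 160.7]))]
[[376.7, 158.6], [375.8, 170.1]]
```

View pics/s6c.png

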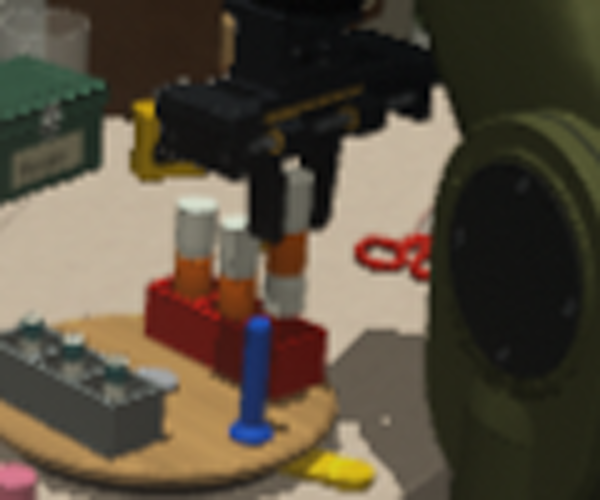

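Stick 2 is right above the near well: bottom at crop (286,310), with the even spacing predicting 286. Lowering.

Request:
{"fn": "carry_out", "kwargs": {"motion": [[[-0.5,-1,10,0,0,0,20],[0,0,7,0,0,0,20],[0,0,5,0,0,0,20],[0,0,0,0,0,0,20]]]}}

```text
clock: 16.0
tool_pos: [0.3816, -0.3719, 0.1279]
eef_rot: [0.994, -0.107, -0.001, -0.001]
contact_force: [0.2, 0.4, 0.1]
opening: 0.308
```

Request:
{"fn": "carry_out", "kwargs": {"motion": [[[0,0,6,0,0,0,20],[0,0,6,0,0,0,20],[0,0,0,0,0,0,20]]]}}

```text
clock: 16.3
tool_pos: [0.3816, -0.372, 0.1159]
eef_rot: [0.994, -0.107, -0.001, -0.001]
contact_force: [-0.4, 0.4, 0.0]
opening: 0.308
```

Request:
{"fn": "carry_out", "kwargs": {"motion": [[[0,0,5,0,0,0,20],[0,0,4,0,0,0,20],[0,0,0,0,0,0,20]]]}}

```text
clock: 16.6
tool_pos: [0.3817, -0.3721, 0.1071]
eef_rot: [0.994, -0.107, -0.001, -0.0]
contact_force: [-1.6, 0.0, 0.2]
opening: 0.307
```

Request:
{"fn": "carry_out", "kwargs": {"motion": [[[0,0,2,0,0,0,20],[0,0,0,0,0,0,20],[0,0,-1,0,0,0,50],[0,0,0,0,0,0,57],[0,0,0,0,0,0,57],[0,0,-20,0,0,0,57],[0,0,-40,0,0,0,57],[0,0,-40,0,0,0,57]]]}}

```text
clock: 17.4
tool_pos: [0.3814, -0.3717, 0.2072]
eef_rot: [0.994, -0.107, -0.001, -0.001]
contact_force: [-0.1, -0.9, 0.2]
opening: 0.571
```

Request:
{"fn": "carry_out", "kwargs": {"motion": [[[0,-30,0,0,0,0,57],[0,-45,0,0,0,0,57],[0,-45,0,0,0,0,57],[0,-45,0,0,0,0,57],[0,-45,0,0,0,0,57],[0,-40,0,0,0,0,57],[0,0,0,0,0,0,57]]]}}

```text
clock: 18.1
tool_pos: [0.436, -0.1214, 0.206]
eef_rot: [0.995, -0.101, -0.001, -0.002]
contact_force: [0.7, -0.2, -0.8]
opening: 0.569
```

```bash
python3 -c "
from h import *
t=snap('top','t7.png'); s=snap('side','s7.png'); r,g,b=rgb(t); w=((b>=r-3)&(r>130)).astype('uint8')
B=blobs(t,w,(400,200,460,280)); print(B)
P=[onz(t,q[2],.127)[:2] for q in B[:3]]; print(P)
h=cv2.cvtColor(t['pixels'],cv2.COLOR_RGB2HSV); print(blobs(t,cv2.inRange(h,(100,120,30),(130,255,255)),(360,255,410,290)))
go(.3457,-.29,.2)
a=cv2.resize(cv2.imread('pics/t7.png')[195:305,330:450],(400,367),interpolation=cv2.INTER_CUBIC);b=cv2.resize(cv2.imread('pics/s7.png')[110:220,300:420],(400,367),interpolation=cv2.INTER_CUBIC)
cv2.imwrite('pics/p7.png',np.hstack([a,b]))"
```

```text
[(100, [425, 251, 12, 11], array([430.6, 255.7])), (98, [427, 234, 12, 11], array([432.2, 238.8])), (96, [429, 217, 11, 11], array([434.1, 221.7]))]
[array([ 0.38024705, -0.37224006]), array([ 0.418956  , -0.37959781]), array([ 0.45871272, -0.38792483])]
[(119, [381, 268, 17, 10], array([388.5, 272.3]))]
tcp [ 0.4353 -0.1273  0.2066] clk 18.2 open 0.571 F [-0.8 -1.  -0.4] q7 -0.98
y heading -102.12 tilt 0.04
shift mm [-53.4 177.9   6.7]
```

View pics/p7.png

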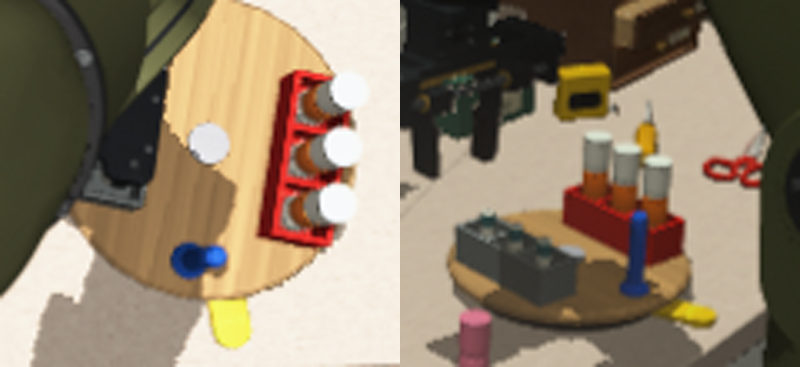

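All three sticks stand upright in an evenly spaced row: caps at top px (431,256), (432,239) and (434,222), spacing 40 mm. The tray has not turned. Next is the post, at about (.3456,-.292), gripped tangentially.

Request:
{"fn": "carry_out", "kwargs": {"motion": [[[-10,34,0,0,0,0,57],[-11,36,0,0,0,0,57],[-11,36,0,0,0,0,57],[-11,36,0,0,0,0,57],[-10,36,0,0,0,0,57],[0,0,0,0,0,0,57],[0,0,0,0,0,0,57]]]}}

```text
clock: 18.9
tool_pos: [0.344, -0.2927, 0.2068]
eef_rot: [0.994, -0.11, -0.0, 0.0]
contact_force: [-0.1, -0.2, 0.8]
opening: 0.572
```

```bash
python3 -c "
from h import *
go(.3456,-.2925,.092,258)"
```

```text
tcp [ 0.344  -0.2927  0.2068] clk 18.9 open 0.572 F [-0.1 -0.2  0.8] q7 -0.64
y heading -102.59 tilt 0.05
shift mm [  1.6  -0.6 114.8]
az -0.01
```

Request:
{"fn": "carry_out", "kwargs": {"motion": [[[1.5,-0.5,35,0,0,0,57],[0,0,35,0,0,0,57],[0,0,25,0,0,0,57],[0,0,16,0,0,0,57],[0,0,0,0,0,0,57],[0,0,0,0,0,0,57]]]}}

```text
clock: 19.5
tool_pos: [0.3471, -0.2901, 0.0958]
eef_rot: [0.994, -0.107, -0.0, -0.0]
contact_force: [0.5, -0.2, 0.4]
opening: 0.569
```

Request:
{"fn": "carry_out", "kwargs": {"motion": [[[0,0,0,0,0,0,35],[0,0,0,0,0,0,20],[0,0,0,0,0,0,8],[0,0,0,0,0,0,8],[0,0,0,0,0,0,8],[0,0,0,0,0,0,8]]], "squeeze": 10}}

```text
clock: 20.1
tool_pos: [0.3472, -0.2907, 0.096]
eef_rot: [0.994, -0.107, 0.0, 0.0]
contact_force: [0.6, 0.6, 4.4]
opening: 0.174
```

Gripped: the opening is 15.3 mm on the 16 mm post. Turning gently along the arc.

Request:
{"fn": "carry_out", "kwargs": {"motion": [[[0,-2.7,0,0,0,0.03,8],[0.2,-5.4,0,0,0,0.06,8],[0.2,-5.4,0,0,0,0.06,8],[0.2,-5.4,0,0,0,0.06,8],[0.1,-5.4,0,0,0,0.06,8],[0.2,-5.4,0,0,0,0.06,8],[0.1,-5.4,0,0,0,0.06,8],[0,0,0,0,0,0,8]]]}}

```text
clock: 20.9
tool_pos: [0.3623, -0.2581, 0.096]
eef_rot: [0.955, -0.298, 0.001, -0.0]
contact_force: [2.2, -0.3, 5.2]
opening: 0.173
```

```bash
cat >> h.py <<'E'
def polar():
    s=readout.get_state(); d=s['tool_pos'][:2]-np.array([.4334,-.3114]); M=rot(s['eef_rot'])
    print('r',np.hypot(*d).round(4),'ang',np.degrees(np.arctan2(d[1],d[0])).round(2),'y head',np.degrees(np.arctan2(M[1,1],M[0,1])).round(1),'F',s['contact_force'].round(1),'q',s['q'].round(2),'z',s['tool_pos'][2].round(4),'open',round(s['opening'],3))
E
python3 -c "
from h import *
polar()"
```

```text
r 0.0889 ang 143.14 y head -124.7 F [ 2.2 -0.3  5.2] q [ 0.4   0.8   0.19  2.23 -0.88  0.18 -0.77] z 0.096 open 0.173
```

Request:
{"fn": "carry_out", "kwargs": {"motion": [[[0.1,-2.7,0,0,0,0.03,8],[0.2,-5.4,0,0,0,0.06,8],[0.2,-5.4,0,0,0,0.06,8],[0.2,-5.4,0,0,0,0.06,8],[0.1,-5.4,0,0,0,0.06,8],[0.2,-5.4,0,0,0,0.06,8],[0.1,-5.4,0,0,0,0.06,8],[0,0,0,0,0,0,8]]]}}

```text
clock: 21.7
tool_pos: [0.3876, -0.2342, 0.0959]
eef_rot: [0.879, -0.478, 0.001, 0.0]
contact_force: [1.7, -1.2, 5.4]
opening: 0.175
```

```bash
python3 -c "
from h import *
polar()"
```

```text
r 0.0897 ang 120.7 y head -147.1 F [ 1.7 -1.2  5.4] q [ 0.29  0.81  0.25  2.21 -0.96  0.22 -1.15] z 0.0959 open 0.175
```

Request:
{"fn": "carry_out", "kwargs": {"motion": [[[0.1,-2.7,0,0,0,0.03,8],[0.2,-5.4,0,0,0,0.06,8],[0.2,-5.4,0,0,0,0.06,8],[0.2,-5.4,0,0,0,0.06,8],[0.1,-5.4,0,0,0,0.06,8],[0.2,-5.4,0,0,0,0.06,8],[0.1,-3.6,0,0,0,0.04,8],[0,0,0,0,0,0,8]]]}}

```text
clock: 22.5
tool_pos: [0.4179, -0.2218, 0.0959]
eef_rot: [0.776, -0.631, 0.001, -0.0]
contact_force: [1.6, 0.0, 6.0]
opening: 0.177
```

```bash
python3 -c "
from h import *
polar()
a=[]
for n,(x,y) in(('top',(330,195)),('side',(300,110))):
    s=snap(n,n+'8.png'); a.append(cv2.resize(cv2.imread('pics/'+n+'8.png')[y:y+110,x:x+120],(400,367),interpolation=cv2.INTER_CUBIC))
cv2.imwrite('pics/p8.png',np.hstack(a))"
```

```text
r 0.091 ang 99.79 y head -168.2 F [1.6 0.  6. ] q [ 0.18  0.84  0.35  2.16 -0.98  0.31 -1.56] z 0.0959 open 0.177
```

View pics/p8.png

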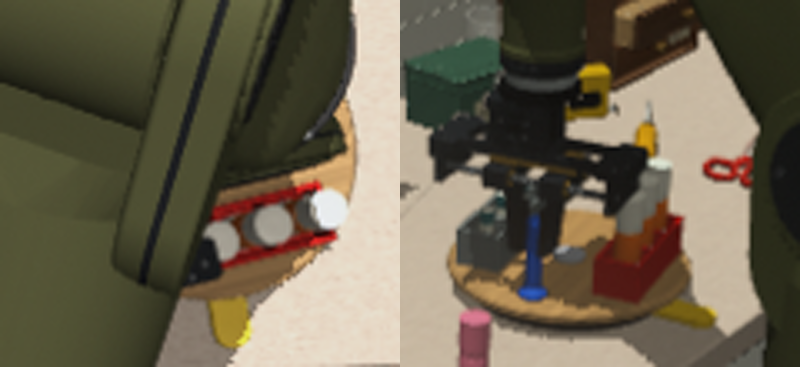

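The red tray is nearly at the pointer, with caps at top px of about (410,262) and (428,258). The gripper body is above the sticks, so I'll measure the remaining angle.

```bash
cat >> h.py <<'E'
def tray():
    t=eyes.snapshot('top'); r,g,b=rgb(t); w=((b>=r-3)&(r>130)).astype('uint8')
    B=blobs(t,w,(385,240,445,285),25); P=[onz(t,q[2],.127)[:2] for q in B]
    C=np.array([.4334,-.3114])
    for q,p in zip(B,P):
        d=p-C; print(q,p.round(4),'r',np.hypot(*d).round(4),'ang',(np.degrees(np.arctan2(d[1],d[0]))%360).round(1))
    h=cv2.cvtColor(t['pixels'],cv2.COLOR_RGB2HSV); k=cv2.inRange(h,(22,120,60),(34,255,255)); print('ptr',blobs(t,k,(385,275,415,305)))
E
python3 -c "
from h import *
tray(); polar()"
```

```text
(86, [423, 253, 11, 11], array([428.3, 257.2])) [ 0.377  -0.3666] r 0.0789 ang 224.4
ptr [(149, [392, 284, 13, 15], array([398.7, 291.1]))]
r 0.091 ang 100.04 y head -168.2 F [1.6 0.3 6.4] q [ 0.18  0.84  0.35  2.16 -0.98  0.31 -1.56] z 0.0959 open 0.173
```

```bash
sed -i 's/(r>130)).astype(.uint8.)\n    B=blobs(t,w,(385/X/; s/w=((b>=r-3)&(r>130)).astype/w=((b>=r-14)\&(r>85)).astype/' h.py; python3 -c "
from h import *
tray()
for a in(186.2,190,194): 
    T=np.radians(a);o=np.array([np.cos(T),np.sin(T)]);y=np.array([-o[1],o[0]]);C=np.array([.4334,-.3114]);t=eyes.snapshot('top')
    print(a,proj(t,[[*(C+.07*o+j*y),.127] for j in(0,.04)]).round(1).tolist(),'rims',proj(t,[[*(C+k*o+j*y),.068] for k,j in((.0475,.0625),(.0925,.0625))]).round(1).tolist())"
```

```text
(105, [421, 252, 14, 12], array([428. , 257.3])) [ 0.3768 -0.3658] r 0.0785 ang 223.9
ptr [(149, [393, 284, 12, 15], array([398.7, 291.1]))]
186.2 [[408.3, 263.7], [425.3, 261.2]] rims [[423.9, 252.5], [427.5, 270.9]]
190 [[410.3, 263.3], [427.0, 259.7]] rims [[424.8, 250.6], [429.5, 268.7]]
194 [[412.3, 262.8], [428.6, 258.0]] rims [[425.5, 248.5], [431.5, 266.3]]
```

Request:
{"fn": "carry_out", "kwargs": {"motion": [[[0.2,-2,0,0,0,0.02,8],[0.4,-4,0,0,0,0.04,8],[0.2,-2,0,0,0,0.02,8],[0,0,0,0,0,0,8],[0,0,0,0,0,0,8]]]}}

```text
clock: 23.35
tool_pos: [0.4252, -0.2205, 0.0959]
eef_rot: [0.75, -0.661, -0.0, -0.0]
contact_force: [1.8, -0.2, 6.9]
opening: 0.177
```

```bash
python3 -c "
from h import *
tray(); polar()
t=snap('top','t9.png');s=snap('side','s9.png'); 
a=cv2.resize(cv2.imread('pics/t9.png')[225:305,375:445],(490,560),interpolation=cv2.INTER_CUBIC)
b=cv2.resize(cv2.imread('pics/s9.png')[140:220,325:363+0],(266,560),interpolation=cv2.INTER_CUBIC)
cv2.imwrite('pics/p9.png',np.hstack([a,b]))"
```

```text
(86, [420, 254, 12, 12], array([426.6, 259.9])) [ 0.371  -0.3621] r 0.0804 ang 219.1
ptr [(151, [393, 284, 12, 15], array([398.7, 291. ]))]
r 0.0912 ang 95.17 y head -172.8 F [0.3 2.  6.4] q [ 0.16  0.84  0.37  2.14 -0.98  0.34 -1.65] z 0.0959 open 0.176
```

View pics/p9.png

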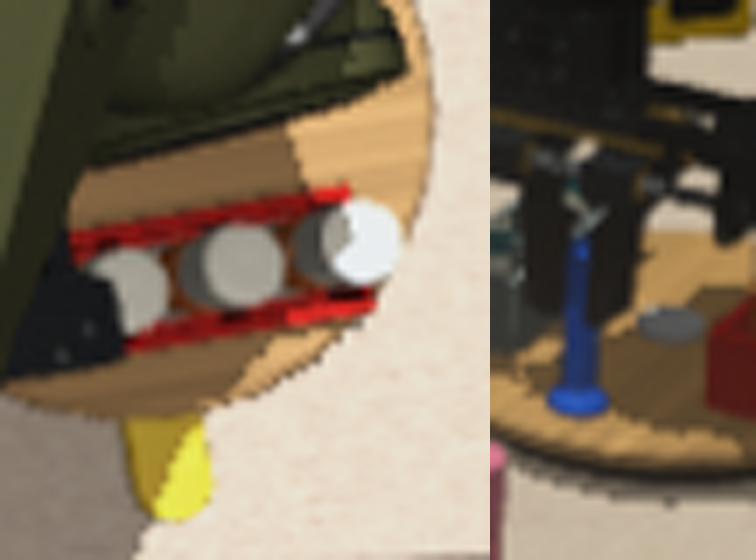

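Caps are at top px (409.3,263) and (426,260). The row slope puts the tray about 0.03 rad short of the pointer; the post arc puts it about 0.015 rad short. One small nudge, and a firmer grip.

Request:
{"fn": "carry_out", "kwargs": {"motion": [[[0.1,-1.3,0,0,0,0.013,8],[0.1,-1.2,0,0,0,0.012,8],[0,0,0,0,0,0,8],[0,0,0,0,0,0,8],[0,0,0,0,0,0,8],[0,0,0,0,0,0,8]]], "squeeze": 18}}

```text
clock: 24.1
tool_pos: [0.4275, -0.2203, 0.0959]
eef_rot: [0.742, -0.671, -0.0, -0.001]
contact_force: [-0.1, 0.9, 7.0]
opening: 0.17
```

```bash
python3 -c "
from h import *
tray(); polar(); s=readout.get_state(); print(s['clock'],s['tool_pos'],abs(s['qd']).max())
t=snap('top','t10.png');s=snap('side','s10.png')
a=cv2.resize(cv2.imread('pics/t10.png')[225:305,375:445],(350,400),interpolation=cv2.INTER_CUBIC)
b=cv2.resize(cv2.imread('pics/s10.png')[130:210,325:405],(400,400),interpolation=cv2.INTER_CUBIC)
cv2.imwrite('pics/p10.png',np.hstack([a,b]))"
```

```text
(92, [419, 255, 13, 11], array([425.6, 260.6])) [ 0.3695 -0.3596] r 0.0801 ang 217.0
ptr [(151, [393, 284, 12, 15], array([398.7, 291.1]))]
r 0.0913 ang 93.7 y head -174.2 F [0.4 0.8 7. ] q [ 0.15  0.85  0.38  2.13 -0.98  0.35 -1.68] z 0.0959 open 0.175
24.15 [ 0.42750029 -0.2202793   0.09594922] 0.0018232446699645646
```

View pics/p10.png

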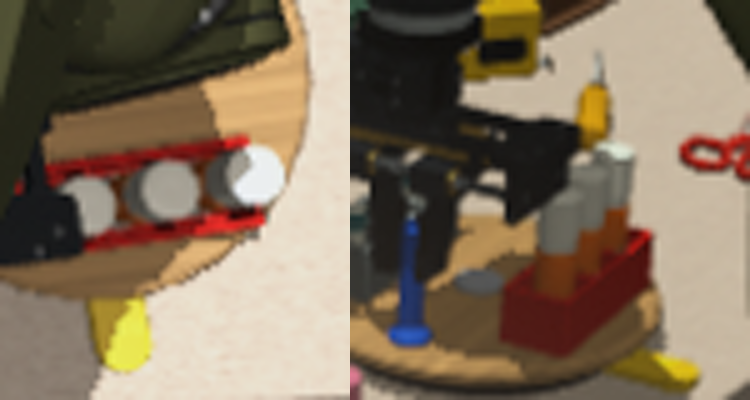

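The sticks are upright and evenly spaced, the tray is over the pointer (two estimates, +0.02 and -0.01 rad), and the post is between both fingers with the arm still. Handing in.

```bash
python3 -c "
from h import *
ticket.finish_job(); s=readout.get_state(); print(s['clock'],s['opening'],s['tool_pos'])"
```

```text
the job is handed in; nothing more can be done
the job is handed in; nothing more can be done
```

The job is done and handed in at about 24 s of the 72 s allowed; no verdict was reported.

- **Sticks:** Both white and orange glue sticks were set in the end wells before the carousel was turned, when the joint was still at about 1.25 rad. The three caps measured 40 mm apart. In the last picture all three sticks stood upright and clear of the fingers.
- **Turning:** I gripped the blue post and turned the carousel gently to the front. The cameras put the tray about +0.02 rad from the pointer and the arc of the gripped post about -0.01 rad, both within the 0.1 rad allowed.
- **Hold:** The fingers are still on the post at 18 N commanded, opening about 15 mm on the 16 mm post, with the arm at rest. The TCP is about 1–2 mm from the post's nominal radius.
- **Disagreements:** Arm and camera positions of the carousel axis differed by about 1–2 mm. A steady upward force of about 7 N showed whenever something was gripped at its place. I did not find the cause, and it stayed far below the limits.
- **Bystanders:** The arm never went near the mug, the stapler or the tape. I did not measure their positions again at the end.

I viewed 11 pictures, one over the budget of 10.

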